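# Lay the carving mallets down in the mallet rest

### The job

Two carving mallets have been left standing on their heads on the cutting mat. Lay each one on its side in its own bay of the notched wooden mallet rest - head centred on the wide notch that fits it, handle level in the narrow notch opposite - lowering it gently, not dropping it. Do not let a mallet fall over on the bench, and leave the tub, the glue bottle, the gouge and the phone where they are.

Things in the scene. Friction and masses are not known exactly. Their poses are not given: they have to be found in the camera images.
- rest: Fixed mallet rest: board 210 (x) by 150 (y) by 14 mm with two combs 18 mm thick along x at y = +54 and -54 mm, tops 74 mm above the bench, with leather-lined 90 degree V notches; free room down to the board between them. Origin: centre of its underside, z up. Two bays along y: steel mallet's at x = -50 mm (wide head notch at y = +54), brass one's at x = +50 (wide notch at y = -54)
- steel_head_seat (a point): Where the centre of the steel mallet's head belongs (on the axis of the laid mallet, above the wide notch of its bay, 75 mm above the bench); axes as the rest
- steel_handle_seat (a point): Where the point steel_handle belongs: 108 mm from steel_head_seat, above the narrow notch; axes as the rest
- brass_head_seat (a point): Where the centre of the brass mallet's head belongs, 75 mm above the bench; axes as the rest
- brass_handle_seat (a point): Where the point brass_handle belongs: 108 mm from brass_head_seat, above the narrow notch; axes as the rest
- steel_mallet: Larger mallet, 0.53 to 0.71 kg, 184 mm long, turned: steel cylinder head 44 mm diameter, 56 mm long; pale wooden handle 20 mm diameter at the head, 26 mm from 78 to 158 mm, then a 31 mm bulb. Origin: centre of the head's end face, on which it stands at first; z along the axis to the handle's end. Centre of mass about 34 mm from the origin
- steel_head (a point): Centre of the steel head, on the axis 28 mm from the mallet's origin; axes as the mallet
- steel_handle (a point): Point on the handle's axis 136 mm from the mallet's origin, which lies over the narrow notch when laid; axes as the mallet
- brass_mallet: Smaller mallet, 0.29 to 0.39 kg, 172 mm long, turned: brass cylinder head 34 mm diameter, 42 mm long; dark wooden handle 17 mm diameter at the head, 23 mm from 62 to 150 mm, then a 28 mm bulb. Origin: centre of the head's end face, on which it stands at first; z along the axis to the handle's end. Centre of mass about 31 mm from the origin
- brass_head (a point): Centre of the brass head, on the axis 21 mm from the mallet's origin; axes as the mallet
- brass_handle (a point): Point on the handle's axis 129 mm from the mallet's origin, which lies over the narrow notch when laid; axes as the mallet
- mat: Green cutting mat 240 mm (x) by 300 mm (y), thin and flush with the bench; origin at its centre. The mallets, the tub and the bottle stand on it, in any arrangement
- panel: Fixed carved wooden panel 240 by 240 mm, 12 mm thick, on the other side of the rest; origin at the centre of its underside. The gouge lies on it
- tub: Loose white tub with a green lid, 84 mm diameter, 95 mm tall, upright; origin at the centre of its underside. To be left alone
- bottle: Loose purple glue bottle with a white nozzle, 54 mm diameter, 150 mm tall, upright; origin at the centre of its underside. To be left alone
- gouge: Loose carving gouge lying on the carved panel: eight-sided wooden handle 26 mm thick and 120 mm long towards -x, steel blade 119 mm long towards +x, 26 mm high; origin on the panel's top under the ferrule, where handle and blade join. To be left alone
- phone: Loose dark phone lying flat, 72 mm (x) by 150 mm (y) by 8 mm; origin at the centre of its underside. To be left alone
Things that resemble listed ones, but are neither listed nor needed, are in the scene too. Leave any purple look-alike of the brass_mallet alone.

How it is judged:
At the end, for the whole second after the job is handed in: Each mallet lies still and released in its own bay: head centre and handle point each within 6 mm sideways, 12 mm along the bay and 5 mm in height of their seats on the rest. Tub, bottle, gouge and phone within 20 mm of where they stood (x of steel_head in the frame of rest between -0.056 and -0.044 m and y of steel_head in the frame of rest between 0.042 and 0.066 m and z of steel_head in the frame of rest between 0.07 and 0.08 m and x of steel_handle in the frame of rest between -0.056 and -0.044 m and y of steel_handle in the frame of rest between -0.066 and -0.042 m and z of steel_handle in the frame of rest between 0.07 and 0.08 m and linear speed of each of steel_mallet, brass_mallet below 0.02 m/s and contact force between the fingers and steel_mallet below 0.2 N and x of brass_head in the frame of rest between 0.044 and 0.056 m and y of brass_head in the frame of rest between -0.066 and -0.042 m and z of brass_head in the frame of rest between 0.07 and 0.08 m and x of brass_handle in the frame of rest between 0.044 and 0.056 m and y of brass_handle in the frame of rest between 0.042 and 0.066 m and z of brass_handle in the frame of rest between 0.07 and 0.08 m and contact force between the fingers and brass_mallet below 0.2 N and distance of each of tub, bottle, gouge, phone from where it was at the start of the episode below 0.02 m); the robot touches nothing.
It fails at once if a mallet falls over or is laid down on the bench (height (world z) of any of steel_handle, brass_handle below 0.045 m).
It fails at once if a mallet is dropped (let go and falling at over 0.5 m/s) ((contact force between the fingers and steel_mallet below 0.1 N and linear speed of steel_mallet above 0.5 m/s) or (contact force between the fingers and brass_mallet below 0.1 N and linear speed of brass_mallet above 0.5 m/s)).
It fails at once if a mallet is forced into the rest (over 80 N) (contact force between any of steel_mallet, brass_mallet and rest above 80 N).
It fails at once if the tub, bottle, gouge or phone is pushed more than 20 mm (distance of any of tub, bottle, gouge, phone from where it was at the start of the episode above 0.02 m).
It fails at once if the tub or bottle is tipped (angle between any of tub, bottle's own z axis and vertical above 0.25 rad).
It also fails if it takes over 72 s, if anything falls off the work surface, if the arm or the gripper's body presses on something with over 40 N, if the wrist force passes 120 N, or if a joint passes its speed limit or range.

### The arm

A 6-joint arm with a two-finger parallel gripper is mounted at the origin on the work surface. World frame = base frame: x ahead of the robot, y to its left, z up, the work surface at z = 0. Lengths are in m, angles in rad, forces in N, time in s.
With the tool pointing down it reaches from about 0.35 to 0.85 m from the base axis. Payload 8.1 kg.
Tool frame: the origin (TCP) lies between the finger pads; the fingertips stand 25 mm ahead of it and the grasp point (between the pads) lies 6 mm ahead of it; z points along the fingers, y is the line along which they close (so a half turn about z gives the same grasp; the last joint's range is limited). The gripper opens to 93 mm and grips with 3 to 60 N. Pads are 15 mm wide; open, the fingers measure 128 mm over their backs; the gripper's body (75 mm by 188 mm) begins 65 mm behind the grasp point.
Start: joints at [-1.248, 0.13, 1.488, -0, 1.523, -0.085], TCP at [0.238, -0.551, 0.244] pointing down, gripper open.
Joint ranges: [-2.96, 2.96], [-0.89, 2.26], [0.02, 2.5], [-1.34, 4.48], [0, 2.73], [-2.66, 2.66]. Speed limits (rad/s): [2.39, 2.39, 2.79, 3.14, 3.14, 3.14].

### API

Orientations are given as a rotation vector (axis times angle).
In Python, from plant import robot gives the robot as it stands.
- The arm moves only by the tool arm_command, never from a script. Its argument "increments" is text: rows parted by semicolons, each of 5 numbers parted by spaces: the closure, from 0 (fully open) to 1 (shut), then the shift along the tool's x, y, z in mm, then the turn about the tool's z in rad. A call has 1 to 5 rows; each row is the pose to reach, as a shift and turn from the pose commanded when the call began, along the tool's axes at that moment; what a row does not reach only later rows make up. A row lasts 1/10 s, in which the tool goes at most 50 mm and 8.59 degrees, less where a joint would pass 70% of its speed; a pose out of reach is approached as far as the arm can. A call with a gripper value outside its range is refused whole. The fingers move at their own pace and stop on an object; "grip_force" is the grip in N (left out, the last holds). Time passes only in rows, so rows that repeat a pose let the fingers close. It gives the time, the measured TCP pose, the force, the opening and the grip force at its end, in the units of the state.
- robot.read_state(): the state, without advancing time (a new reading comes with each control period).
- robot.read_camera(name): name is "side" or "top" or "wrist"; returns the picture (480x640x3 uint8, blue, green, red); there is no depth.
- robot.camera_model(name): a dict with "fx", "fy", "cx", "cy" (pixels), "eye" and "rotation" of the camera in the world. Camera axes: x right, y down, z forward; pixel columns grow to the right and rows downward; lengths in m; the calibration is good to about 2 mm. A picture is of the moment at which its call begins: read the wrist's pose just before it. camera_model takes no time and is no camera call; for the wrist camera it gives the pose at the moment of the call.
- robot.close_job(): hands the job in; it is judged then, once.
The state is a dict: "t": time; "q": joint angles; "dq": joint speeds; "joint_torque": joint torques, N m; "tool_pos": TCP position; "orientation": TCP orientation; "force": force on the tool from outside, world axes, zero at the start; "wrist_torque": the same for the moment, N m; "opening": finger opening in m; "gripper_force": force on a finger pad.
Only numpy, scipy, OpenCV 4.12 (cv2) and the standard library are available. Lean on these libraries where they do the work, as an engineer would, in place of code of your own. Each camera call takes 0.05 s, during which the arm holds its last target. There are 200 camera calls.

## Working session

There is one attempt and no reset: what is moved stays moved. The work goes in short steps, Python scripts to look and compute and a tool call to move; the robot and the scene stay as the last step left them, time stands still between calls to the robot, and variables do not carry over. Pictures are saved under pics/ and viewed, at most 10 in all, crops included, and the job is handed in when it is done.

Besides the shell and the picture viewer there is one more tool, called after "Request:" as name(argument=value, ...) on one line, values as JSON. arm_command: Moves the arm, as the interface text tells. Its arguments: {"type":"object","properties":{"increments":{"type":"string"},"grip_force":{"type":"number"}},"required":["increments"]}

```bash
mkdir -p pics
cat > h.py <<'E'
import numpy as np, cv2
from plant import robot
def ray(name,u,v):
    m=robot.camera_model(name); R=np.array(m["rotation"]); 
    d=R@np.array([(u-m["cx"])/m["fx"],(v-m["cy"])/m["fy"],1.]); return np.array(m["eye"]),d
def onz(name,u,v,z):
    e,d=ray(name,u,v); return e+d*(z-e[2])/d[2]
def proj(name,p):
    m=robot.camera_model(name); c=np.array(m["rotation"]).T@(np.array(p)-m["eye"])
    return m["fx"]*c[0]/c[2]+m["cx"], m["fy"]*c[1]/c[2]+m["cy"]
E
python3 - <<'E'
from h import *
for n in("top","side"):
    cv2.imwrite(f"pics/{n}0.png",robot.read_camera(n)); m=robot.camera_model(n); print(n,m)
print(robot.read_state())
E
```

```text
top {'fx': 515.4896333371848, 'fy': 515.4896333371848, 'cx': 314.3466340064462, 'cy': 233.33575704946037, 'eye': array([ 0.47256048, -0.06897661,  1.18451399]), 'rotation': array([-2.15699306,  2.2046005 , -0.02820166])}
side {'fx': 468.0944109349393, 'fy': 468.0944109349393, 'cx': 320.0467237166778, 'cy': 246.51054961655382, 'eye': array([0.20983981, 0.62973085, 0.84485938]), 'rotation': array([-0.53490968,  2.67845189, -1.15026274])}
{'t': 0.1, 'q': array([-1.24844451e+00,  1.31050718e-01,  1.48914497e+00, -1.39452964e-05,
        1.52300820e+00, -8.54135784e-02]), 'dq': array([ 0.0003117 , -0.00145828, -0.00352698, -0.00147002, -0.00099373,
        0.00023331]), 'joint_torque': array([ 1.14805727e-03, -5.61340249e+01, -4.93095946e+01,  7.70988688e-02,
        2.92257615e-02, -4.84795419e-05]), 'tool_pos': array([ 0.23779682, -0.55036164,  0.24272713]), 'orientation': array([-3.07495800e+00, -6.35765504e-01,  3.20697275e-04]), 'force': array([ 0.76043172,  0.05518517, -1.08417877]), 'wrist_torque': array([ 0.01499242, -0.0988064 ,  0.02027298]), 'gripper_force': 0.0, 'opening': 0.09299860548155614}
```

View pics/top0.png

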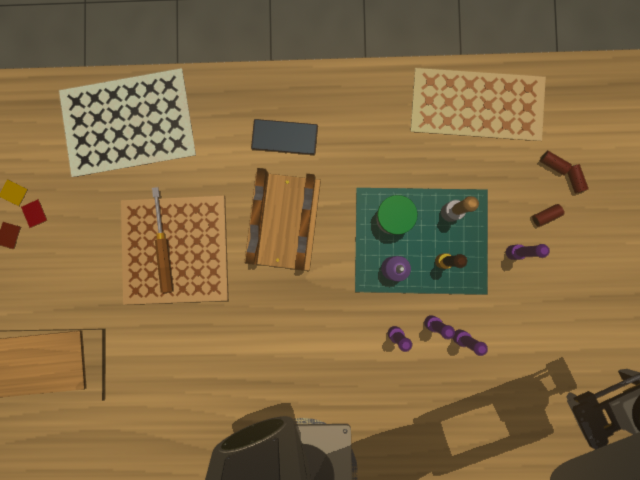

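View pics/side0.png

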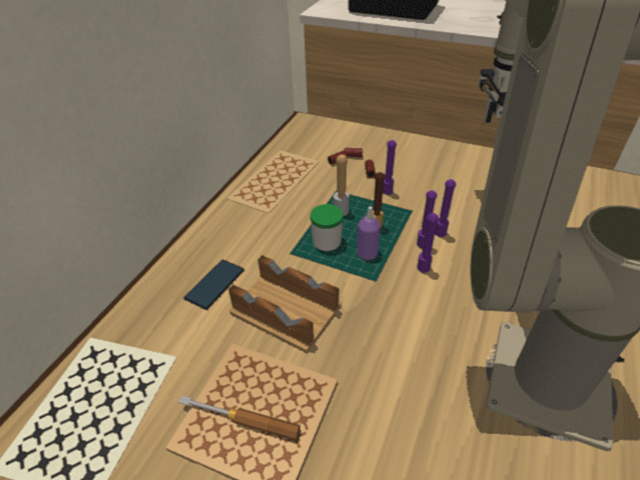

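```bash
sed -i 's/R=np.array(m\["rotation"\]);/R=cv2.Rodrigues(np.array(m["rotation"]))[0];/; s/np.array(m\["rotation"\]).T/cv2.Rodrigues(np.array(m["rotation"]))[0].T/' h.py
python3 - <<'E'
from h import *
t=cv2.imread("pics/top0.png"); 
a=cv2.resize(t[155:285,235:335],(400,520),interpolation=3); b=cv2.resize(t[180:310,405:505],(400,520),interpolation=3)
cv2.imwrite("pics/crop.png",np.hstack([a,b]))
print(onz("top",455,210,0.03),onz("top",283,222,0))
E
```

```text
[ 0.57962916 -0.35294014  0.03      ] [0.56401938 0.03476604 0.        ]
```

View pics/crop.png

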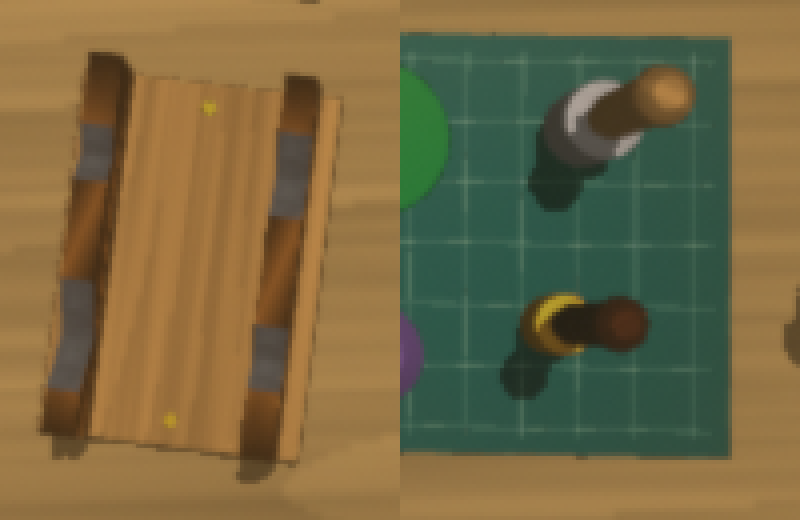

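Run:
```python
from h import *
P=lambda x,y,z: onz("top",235+x/4-.4,155+y/4-.4,z)
np.set_printoptions(precision=4,suppress=True)
b=[P(342,98,.014),P(298,462,.014),P(92,437,.014)]
print("board",b, np.linalg.norm(b[0]-b[1]),np.linalg.norm(b[1]-b[2]))
d=b[0]-b[1]; print("yaw",np.arctan2(d[1],d[0]),"centre",(b[0]+b[2])/2)
c=[P(88,53,.074),P(40,432,.074),P(285,75,.074),P(240,457,.074)]
print("combs",c, [np.linalg.norm(c[0]-c[1]),np.linalg.norm(c[2]-c[3])]); 
for i in(0,2):
  d=c[i]-c[i+1];print(np.arctan2(d[1],d[0]))
print(np.mean(c,0))
t=cv2.imread("pics/top0.png"); hsv=cv2.cvtColor(t,cv2.COLOR_BGR2HSV)
m=((hsv[...,1]<60)&(hsv[...,2]>60)&(hsv[...,2]<140)).astype(np.uint8); m[:, :235]=0;m[:,335:]=0;m[:160]=0;m[285:]=0
n,l,s,ce=cv2.connectedComponentsWithStats(m)
for i in range(1,n):
  if s[i][4]>30:
    x,y,w,h,A=s[i]; print(s[i],ce[i],onz("top",*ce[i],.062), "top/bot",onz("top",ce[i][0],y,.074)[:2],onz("top",ce[i][0],y+h,.074)[:2])
# mallets
print("steel bulb",P(665-400+680,(95)+100,.176)); print("brass bulb",P(620-400+680,323+100,.166))
pur=cv2.inRange(hsv,(120,80,30),(160,255,255))
for name,rg,z in(("silver",(0,0,110),0),):pass
# head bottoms by side view: project guesses back
for n_,x,y in(("steel",.58,-.353),("brass",.47,-.34)):pass
s_=cv2.imread("pics/side0.png"); cv2.imwrite("pics/sidecrop.png",cv2.resize(s_[130:270,290:430],(560,560),interpolation=3))
```

```text
board [array([ 0.6593, -0.0532,  0.014 ]), array([ 0.4523, -0.0238,  0.014 ]), array([0.4689, 0.0931, 0.014 ])] 0.2091291556638694 0.11808028458604498
yaw -0.14120446657344013 centre [0.5641 0.02   0.014 ]
combs [array([0.678 , 0.0838, 0.074 ]), array([0.4723, 0.1129, 0.074 ]), array([ 0.6631, -0.0233,  0.074 ]), array([0.4566, 0.0051, 0.074 ])] [np.float64(0.20768666723901644), np.float64(0.20842280519437564)]
-0.14068856822818265
-0.13676429798926806
[0.5675 0.0446 0.074 ]
[255 187   7  12  76] [258.3158 192.7105] [0.625  0.0825 0.062 ] top/bot [0.6359 0.0807] [0.6096 0.0811]
[303 189   9  20 128] [307.2578 198.8281] [ 0.6089 -0.0248  0.062 ] top/bot [ 0.6288 -0.0257] [ 0.5853 -0.0248]
[248 226  10  26 164] [252.9756 238.8049] [0.5239 0.0958 0.062 ] top/bot [0.5511 0.0936] [0.4948 0.0945]
[298 237   8  15  95] [301.5579 244.1684] [ 0.5098 -0.0103  0.062 ] top/bot [ 0.5249 -0.0113] [ 0.4926 -0.0106]
steel bulb [ 0.5784 -0.3482  0.176 ]
brass bulb [ 0.4679 -0.3249  0.166 ]
```

View pics/sidecrop.png

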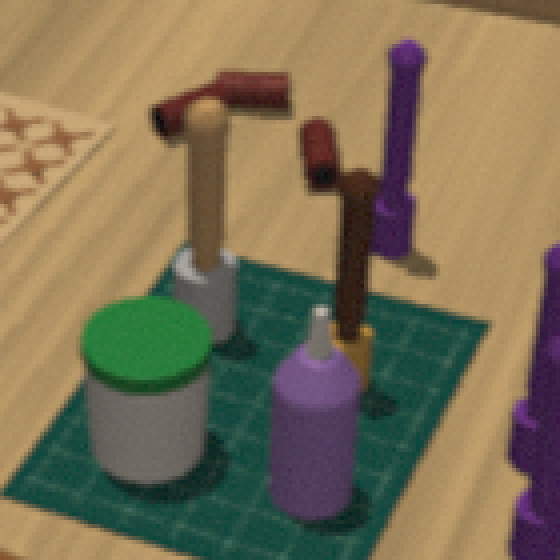

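The picture shows two candidates for the brass mallet. One is the yellow-headed, dark-handled mallet on the mat, at top-view (445,262) and side-crop (355,270). The others are purple look-alikes off the mat, at top-view (525,252), (440,327), (470,343) and (400,339). The yellow-headed one fits the description because it has a brass head and dark wood handle and stands on the mat. The steel mallet is at top-view (455,210), with a pale handle.

Run:
```python
from h import *
np.set_printoptions(precision=4,suppress=True)
def tri(a,b):
    e1,d1=ray("top",*a);e2,d2=ray("side",*b)
    s=np.linalg.lstsq(np.c_[d1,-d2],e2-e1,rcond=None)[0]; p,q=e1+d1*s[0],e2+d2*s[1]; return (p+q)/2,np.linalg.norm(p-q)
print("steel bulb",tri((405+265/4-.4,180+95/4-.4),(290+207/4-.4,130+118/4-.4)))
print("brass bulb",tri((405+220/4-.4,180+323/4-.4),(290+358/4-.4,130+186/4-.4)))
# head top ring centres
print("steel head", onz("top",405+201/4,180+120/4,.056),"brass",onz("top",405+162/4,180+323/4,.042))
for nm,z,u,v in(("steel bottom",0,207,335),("brass bottom",0,352,385)): print(nm,"front edge",onz("side",290+u/4,130+v/4,0))
m=cv2.imread("pics/side0.png")
print("bottle",onz("top",397-5/1,268,.15)[:2], "tub",onz("top",397,215,.095)[:2])
R=cv2.Rodrigues(np.array(robot.read_state()["orientation"]))[0];print(R)
```

```text
steel bulb (array([ 0.5802, -0.3484,  0.1731]), np.float64(0.0033556508371574553))
brass bulb (array([ 0.4693, -0.3252,  0.1628]), np.float64(0.0031317411939104627))
steel head [ 0.5772 -0.3471  0.056 ] brass [ 0.4671 -0.3253  0.042 ]
steel bottom front edge [ 0.5744 -0.3367  0.    ]
brass bottom front edge [ 0.4623 -0.323  -0.    ]
bottle [ 0.4554 -0.1946] tub [ 0.5659 -0.215 ]
[[ 0.918   0.3966 -0.0005]
 [ 0.3966 -0.918   0.0015]
 [ 0.0001 -0.0016 -1.    ]]
```

Request:
arm_command(increments="0 45 -6 0 -0.12; 90 0 0 0 0")

```text
out of range
```

Request:
arm_command(increments="0 45 -6 0 -0.12; 0 90 -12 0 -0.24; 0 140 -18 0 -0.36; 0 185 -24 0 -0.48; 0 230 -30 0 -0.6")

```text
t: 0.6
tool_pos: [0.4385, -0.4306, 0.2432]
orientation: [-2.747, -1.523, 0.0]
force: [0.9, -1.4, -0.2]
opening: 0.0933
gripper_force: 0.0
```

```bash
cat >> h.py <<'E'
YAW=-0.139
C=np.array([.566,.0358]); UX=np.array([np.cos(YAW),np.sin(YAW)]); UY=np.array([-UX[1],UX[0]])
def rest(x,y): return C+x*UX+y*UY
def go(x,y,z):
    "increments from measured pose to TCP world target with tool y along rest x"
    s=robot.read_state(); R=cv2.Rodrigues(np.array(s["orientation"]))[0]
    d=R.T@(np.array([x,y,z])-s["tool_pos"])*1000
    a=np.arctan2(R[1,1],R[0,1]); turn=-(YAW-a); turn=(turn+np.pi/2)%np.pi-np.pi/2
    print("inc",d.round(1),"turn",round(turn,3))
E
python3 -c "
from h import *
go(.579,-.348,.2432)"
```

```text
inc [ 1.445e+02  7.540e+01 -1.000e-01] turn -0.419
```

Request:
arm_command(increments="0 40 21 0 -0.12; 0 80 42 0 -0.24; 0 120 63 0 -0.36; 0 144.5 75.5 0 -0.42; 0 144.5 75.5 0 -0.42")

```text
t: 1.1
tool_pos: [0.5808, -0.347, 0.2425]
orientation: [-2.367, -2.063, -0.001]
force: [-0.0, -0.5, -0.1]
opening: 0.093
gripper_force: 0.0
```

Run:
```python
from h import *
print(robot.read_state()["q"].round(3))
cv2.imwrite("pics/w1.png",robot.read_camera("wrist")); print(proj("wrist",(.579,-.348,.184)))
go(.579,-.348,.173)
```

```text
[-6.150e-01  3.390e-01  1.249e+00  1.000e-03  1.555e+00 -4.780e-01]
(np.float64(315.12003506199216), np.float64(279.16310595557906))
inc [ 0.4 -0.2 69.5] turn -0.001
```

View pics/w1.png

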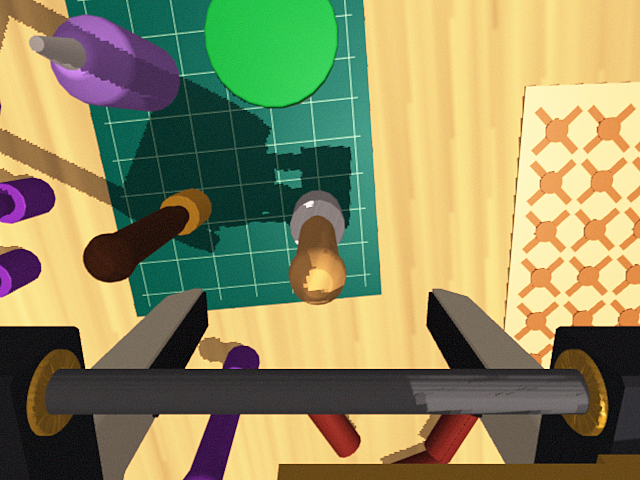

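Request:
arm_command(increments="0.3 0 0 35 0; 0.3 0 0 60 0; 0.3 0 0 66.5 0; 0.5 0 0 66.5 0; 0.6 0 0 66.5 0", grip_force=35)

```text
t: 1.65
tool_pos: [0.5782, -0.3511, 0.1788]
orientation: [2.374, 2.055, 0.0]
force: [0.1, -0.9, -0.6]
opening: 0.0575
gripper_force: 0.0
```

Request:
arm_command(increments="0.8 0 0 0 0; 0.8 0 0 0 0; 0.8 0 0 0 0; 0.8 0 0 0 0; 0.8 0 0 0 0")

```text
t: 2.15
tool_pos: [0.5787, -0.3504, 0.178]
orientation: [2.373, 2.056, 0.001]
force: [1.8, -1.1, 3.1]
opening: 0.0289
gripper_force: 35.0
```

Request:
arm_command(increments="0.8 0 0 -5 0; 0.8 0 0 -20 0; 0.8 0 0 -40 0; 0.8 0 0 -60 0; 0.8 0 0 -60 0")

```text
t: 2.65
tool_pos: [0.5794, -0.351, 0.2414]
orientation: [2.37, 2.054, 0.002]
force: [1.2, -0.5, -4.1]
opening: 0.0293
gripper_force: 35.0
```

Request:
arm_command(increments="0.8 5 0 -20 0; 0.8 18 0 -45 0; 0.8 38 0 -65 0; 0.8 65 0 -75 0; 0.8 100 0 -75 0")

```text
t: 3.15
tool_pos: [0.5926, -0.2515, 0.3135]
orientation: [2.375, 2.053, 0.001]
force: [1.1, -0.5, -5.8]
opening: 0.0287
gripper_force: 35.0
```

Request:
arm_command(increments="0.8 37 0 0 0; 0.8 75 -2 0 0; 0.8 113 -10 0 0; 0.8 150 -22 0 0; 0.8 187 -37 0 0")

```text
t: 3.65
tool_pos: [0.5817, -0.0592, 0.3107]
orientation: [-2.373, -2.056, 0.002]
force: [2.5, 0.0, -5.4]
opening: 0.0287
gripper_force: 35.0
```

Request:
arm_command(increments="0.8 36 -15 0 0; 0.8 72 -31 0 0; 0.8 106 -48 0 0; 0.8 136 -64 0 0; 0.8 160 -75 0 0")

```text
t: 4.15
tool_pos: [0.5296, 0.1102, 0.3111]
orientation: [-2.372, -2.057, 0.002]
force: [0.7, -0.7, -5.5]
opening: 0.0287
gripper_force: 35.0
```

Run:
```python
from h import *
s=robot.read_state();p=s["tool_pos"];d=p[:2]-C;print("rest",d@UX,d@UY,p[2],s["force"],s["t"],s["q"].round(2))
cv2.imwrite("pics/s2.png",robot.read_camera("side"))
# path
def path(r,ap,L,c=-.005):
    for th in(6,10,15,20,27,35,45,55,65,75,83,90):
        t=np.radians(th);b=r/np.sin(t);h=ap+np.hypot(r,b);dz=b*b/np.hypot(r,b)
        cc=c-.004*(th/90); ax=cc+dz*np.cos(t)
        print(th,"y'",round((.063-(L-ax)*np.sin(t))*1e3,1),"TCPz",round((h+(L-ax)*np.cos(t)+.006)*1e3,1))
path(.022,.044,.144);
```

```text
rest -0.04637199854484928 0.06860137683683946 0.31109293995883436 [ 0.73311203 -0.67013827 -5.46142927] 4.15 [ 0.11 -0.05  1.55  0.    1.64  0.25]
6 y' 69.2 TCPz 203.0
10 y' 58.4 TCPz 204.7
15 y' 44.8 TCPz 205.6
20 y' 31.3 TCPz 205.1
27 y' 12.7 TCPz 202.0
35 y' -7.7 TCPz 195.2
45 y' -31.1 TCPz 182.2
55 y' -51.3 TCPz 164.7
65 y' -67.8 TCPz 143.7
75 y' -80.0 TCPz 120.0
83 y' -86.6 TCPz 99.6
90 y' -90.0 TCPz 81.1
```

View pics/s2.png

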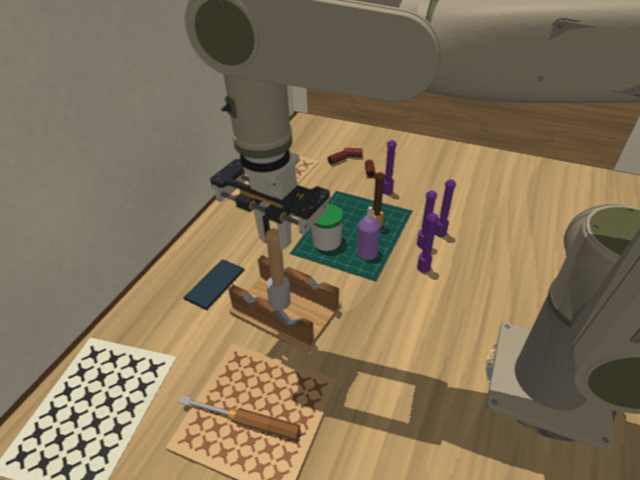

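Request:
arm_command(increments="0.8 15 -2 0 0; 0.8 28 -4 0 0; 0.8 30 -4 0 0; 0.8 30 -4 15 0; 0.8 30 -4 35 0")

```text
t: 4.7
tool_pos: [0.5323, 0.1381, 0.277]
orientation: [2.374, 2.056, 0.003]
force: [-0.1, 0.6, -5.8]
opening: 0.0289
gripper_force: 35.0
```

Request:
arm_command(increments="0.8 0 0 20 0; 0.8 0 0 40 0; 0.8 0 0 58 0; 0.8 0 0 70 0; 0.8 0 0 73 0")

```text
t: 5.2
tool_pos: [0.5302, 0.1376, 0.2014]
orientation: [-2.374, -2.055, 0.006]
force: [-1.4, -0.0, -5.8]
opening: 0.0289
gripper_force: 35.0
```

```bash
cat >> h.py <<'E'
def rs():
    s=robot.read_state();p=s["tool_pos"];d=p[:2]-C;print("rest",(d@UX*1e3).round(1),(d@UY*1e3).round(1),(p[2]*1e3).round(1),"F",s["force"].round(1),"T",s["wrist_torque"].round(2),"t",s["t"],"open",round(s["opening"],4))
E
python3 - <<'E'
from h import *
rs()
cv2.imwrite("pics/w3.png",np.hstack([cv2.resize(robot.read_camera("wrist"),(400,300)),robot.read_camera("side")[150:450,170:570]]))
E
```

```text
rest -49.6 95.8 201.4 F [-1.4 -0.  -5.8] T [-0.16  0.04 -0.07] t 5.2 open 0.0289
```

View pics/w3.png

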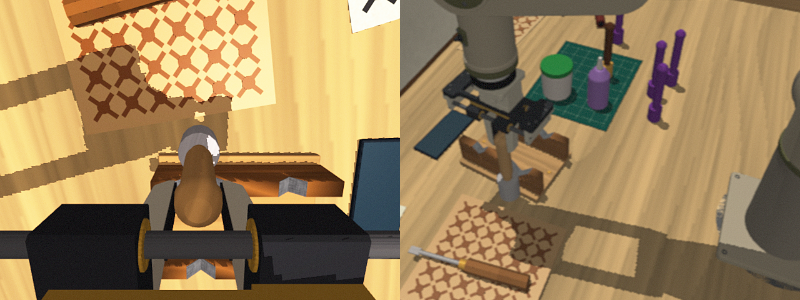

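Request:
arm_command(increments="0.8 -10 0 0 0; 0.8 -20 0 -1 0; 0.8 -28 0 -2 0; 0.8 -37 0 -3 0; 0.8 -45 0 -4 0", grip_force=30)

```text
t: 5.8
tool_pos: [0.525, 0.0931, 0.2086]
orientation: [2.375, 2.056, 0.001]
force: [0.9, 1.7, -6.2]
opening: 0.0291
gripper_force: 30.0
```

Request:
arm_command(increments="0.8 -7 0 0 0; 0.8 -13 0 0 0; 0.8 -20 0 0.3 0; 0.8 -29 0 1.5 0; 0.8 -38 0 3.4 0")

```text
t: 6.3
tool_pos: [0.5194, 0.0559, 0.2047]
orientation: [-2.374, -2.057, -0.0]
force: [0.6, 3.2, -6.7]
opening: 0.0291
gripper_force: 30.0
```

Run:
```python
from h import *
rs()
cv2.imwrite("pics/w4.png",np.hstack([cv2.resize(robot.read_camera("wrist"),(400,300)),robot.read_camera("side")[150:450,170:570]]))
```

```text
rest -48.9 13.5 204.7 F [ 0.6  3.2 -6.7] T [ 0.56 -0.3  -0.02] t 6.3 open 0.0291
```

View pics/w4.png

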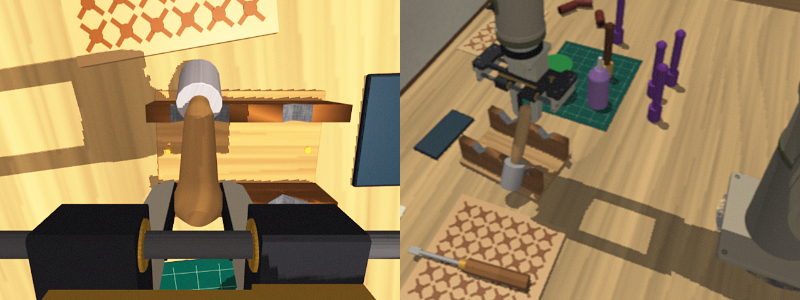

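Request:
arm_command(increments="0.8 -10 0 3 0; 0.8 -20 0 8 0; 0.8 -32 0 15 0; 0.8 -44 0 22 0; 0.8 -54 0 31 0")

```text
t: 6.9
tool_pos: [0.5118, 0.0016, 0.1734]
orientation: [2.374, 2.056, 0.0]
force: [1.0, 2.3, -1.0]
opening: 0.0288
gripper_force: 30.0
```

Request:
arm_command(increments="0.8 -8 0 7 0; 0.8 -16 0 16 0; 0.8 -24 0 26 0; 0.8 -31 0 37 0; 0.8 -37 0 48 0")

```text
t: 7.4
tool_pos: [0.5063, -0.0338, 0.1247]
orientation: [-2.374, -2.057, -0.001]
force: [1.1, 6.6, -1.6]
opening: 0.0292
gripper_force: 30.0
```

Run:
```python
from h import *
rs()
cv2.imwrite("pics/w5.png",np.hstack([cv2.resize(robot.read_camera("wrist"),(400,300)),robot.read_camera("side")[150:450,170:570]]))
```

```text
rest -49.4 -77.2 124.7 F [ 1.1  6.6 -1.6] T [ 1.07 -0.24 -0.03] t 7.4 open 0.0292
```

View pics/w5.png

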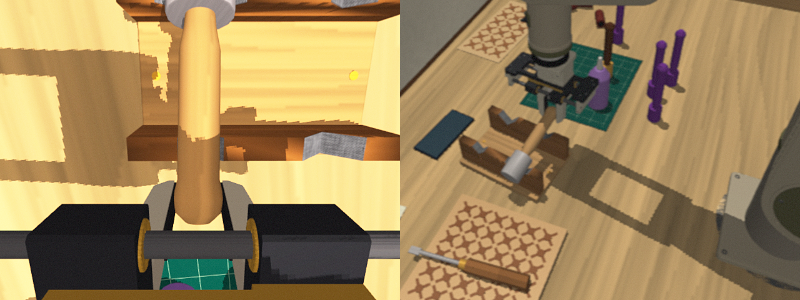

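Request:
arm_command(increments="0.8 -4 0 9 0; 0.8 -7 0 17 0; 0.8 -9 0 25 0; 0.8 -11 0 32 0; 0.8 -12 0 38 0")

```text
t: 8.0
tool_pos: [0.505, -0.0455, 0.0875]
orientation: [2.374, 2.057, 0.001]
force: [0.2, 5.2, 0.5]
opening: 0.0289
gripper_force: 30.0
```

Request:
arm_command(increments="0.8 0 0 1 0; 0.8 -1 0 2 0; 0.8 -1 0 2 0")

```text
t: 8.3
tool_pos: [0.5049, -0.0465, 0.086]
orientation: [2.374, 2.057, 0.001]
force: [0.3, 4.1, 0.6]
opening: 0.0291
gripper_force: 30.0
```

Request:
arm_command(increments="0.8 0 0 1 0; 0.8 0 0 2 0; 0.8 0 0 2 0")

```text
t: 8.6
tool_pos: [0.5054, -0.0468, 0.0844]
orientation: [2.373, 2.056, 0.001]
force: [1.2, 3.8, 2.8]
opening: 0.029
gripper_force: 30.0
```

Run:
```python
from h import *
rs()
t=robot.read_camera("top"); cv2.imwrite("pics/t6.png",t)
hsv=cv2.cvtColor(t,cv2.COLOR_BGR2HSV)
m=((hsv[...,1]<45)&(hsv[...,2]>60)).astype(np.uint8); m[:,:215]=0;m[:,300:]=0;m[:200]=0;m[290:]=0
n,l,s,ce=cv2.connectedComponentsWithStats(m)
for i in range(1,n):
  if s[i][4]>40:
    p=onz("top",*ce[i],.085)[:2]-C;print(s[i],ce[i],p@UX,p@UY)
```

```text
rest -48.6 -90.2 84.4 F [1.2 3.8 2.8] T [ 0.6  -0.28  0.05] t 8.6 open 0.029
[238 226  26  22 427] [250.67681499 237.29742389] -0.047940607654674644 0.05540847515720754
```

Request:
arm_command(increments="0.8 0 -1 1 0; 0.8 0 -1 2 0; 0.8 0 -1 2 0", grip_force=15)

```text
t: 8.95
tool_pos: [0.5057, -0.047, 0.0837]
orientation: [2.372, 2.055, 0.004]
force: [3.4, 2.8, 9.6]
opening: 0.0295
gripper_force: 15.0
```

Request:
arm_command(increments="0.8 0 0 1 0; 0.8 0 0 2 0; 0.8 0 0 2 0", grip_force=6)

```text
t: 9.25
tool_pos: [0.5059, -0.0473, 0.0817]
orientation: [2.371, 2.054, 0.004]
force: [3.5, 1.2, 8.1]
opening: 0.0299
gripper_force: 6.0
```

Request:
arm_command(increments="0.64 0 0 0 0; 0.6 0 0 0 0; 0.57 0 0 0 0; 0.5 0 0 0 0; 0.45 0 0 0 0", grip_force=3)

```text
t: 9.75
tool_pos: [0.5032, -0.0464, 0.0793]
orientation: [-2.374, -2.057, 0.001]
force: [0.1, 0.1, 0.6]
opening: 0.0491
gripper_force: 0.0
```

Request:
arm_command(increments="0.45 0 0 -30 0; 0.45 0 0 -70 0; 0.45 0 0 -115 0; 0.3 0 0 -160 0; 0 -10 0 -170 0")

```text
t: 10.25
tool_pos: [0.5048, -0.0563, 0.2561]
orientation: [2.368, 2.054, 0.009]
force: [0.8, 0.2, 0.1]
opening: 0.0625
gripper_force: 0.0
```

Run:
```python
from h import *
rs(); go(.468,-.326,.245)
```

```text
rest -47.9 -99.6 256.1 F [0.8 0.2 0.1] T [-0.04 -0.15 -0.05] t 10.25 open 0.0625
inc [-272.2    1.6   11.2] turn -0.003
```

Request:
arm_command(increments="0 -40 0 2 0; 0 -85 0 4 0; 0 -130 0 6 0; 0 -175 0 8 0; 0 -220 1 10 0")

```text
t: 10.75
tool_pos: [0.4709, -0.2759, 0.2388]
orientation: [-2.374, -2.056, 0.001]
force: [0.9, 0.6, -0.2]
opening: 0.0925
gripper_force: 0.0
```

Request:
arm_command(increments="0 -35 0 0 0; 0 -52 0.5 1 0; 0 -52 0.5 1 0")

```text
t: 11.05
tool_pos: [0.464, -0.3274, 0.2375]
orientation: [-2.376, -2.053, 0.001]
force: [-0.1, 0.3, -0.5]
opening: 0.0927
gripper_force: 0.0
```

Run:
```python
from h import *
rs(); go(.468,-.326,.168)
w=robot.read_camera("wrist"); cv2.imwrite("pics/w7.png",w); pw=proj("wrist",(.468,-.325,.16)); print(pw)
t=robot.read_camera("top"); cv2.imwrite("pics/t7.png",t)
hsv=cv2.cvtColor(t,cv2.COLOR_BGR2HSV)
m=((hsv[...,1]<45)&(hsv[...,2]>60)).astype(np.uint8); m[:,:215]=0;m[:,285:]=0;m[:200]=0;m[290:]=0
n,l,s,ce=cv2.connectedComponentsWithStats(m)
for i in range(1,n):
  if s[i][4]>40:
    p=onz("top",*ce[i],.085)[:2]-C;print(s[i],ce[i],p@UX,p@UY)
c=t[180:300,220:350]; cv2.imwrite("pics/v7.png",np.hstack([cv2.resize(w,(400,300)),cv2.resize(c,(325,300),interpolation=3)]))
```

```text
rest -50.7 -373.8 237.5 F [-0.1  0.3 -0.5] T [-0.01 -0.02 -0.02] t 11.05 open 0.0927
inc [ 1.9  3.9 69.5] turn -0.007
(np.float64(321.8880369620467), np.float64(265.6234883555194))
[238 229  26  19 394] [250.78172589 237.30456853] -0.04792954816136376 0.055182372370545414
```

View pics/v7.png

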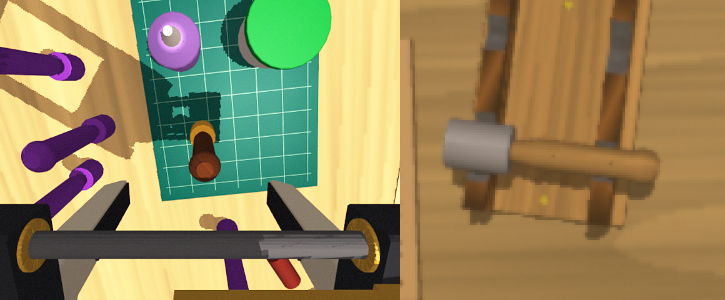

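Request:
arm_command(increments="0.2 2 5 20 0; 0.2 2 5 50 0; 0.3 2 5 69.5 0; 0.5 2 5 69.5 0; 0.6 2 5 69.5 0", grip_force=30)

```text
t: 11.65
tool_pos: [0.4707, -0.3232, 0.1696]
orientation: [-2.372, -2.059, -0.0]
force: [-0.1, -0.6, -0.6]
opening: 0.0577
gripper_force: 0.0
```

Request:
arm_command(increments="0.85 0 0 0 0; 0.85 0 0 0 0; 0.85 0 0 0 0; 0.85 0 0 0 0; 0.85 0 0 0 0")

```text
t: 12.15
tool_pos: [0.4705, -0.3249, 0.1701]
orientation: [2.374, 2.056, 0.0]
force: [-0.9, 0.7, 4.5]
opening: 0.026
gripper_force: 30.0
```

Request:
arm_command(increments="0.85 0 0 -5 0; 0.85 0 0 -20 0; 0.85 0 0 -40 0; 0.85 0 0 -60 0; 0.85 0 0 -60 0")

```text
t: 12.65
tool_pos: [0.4717, -0.3257, 0.2335]
orientation: [2.37, 2.053, 0.002]
force: [0.5, 0.2, -2.4]
opening: 0.0261
gripper_force: 30.0
```

```bash
python3 -c "
from h import *
rs()"
```

```text
rest -43.3 -371.0 233.5 F [ 0.5  0.2 -2.4] T [-0.05 -0.16 -0.01] t 12.65 open 0.0261
```

Request:
arm_command(increments="0.85 2 5 -25 0; 0.85 8 15 -55 0; 0.85 20 30 -80 0; 0.85 40 47 -95 0; 0.85 68 64 -95 0")

```text
t: 13.15
tool_pos: [0.5444, -0.2672, 0.3268]
orientation: [2.373, 2.052, 0.001]
force: [0.7, -0.2, -3.1]
opening: 0.0261
gripper_force: 30.0
```

Request:
arm_command(increments="0.85 33 12 0 0; 0.85 68 22 0 0; 0.85 104 28 0 0; 0.85 138 29 0 0; 0.85 168 29 0 0")

```text
t: 13.65
tool_pos: [0.5959, -0.1023, 0.323]
orientation: [-2.373, -2.057, 0.001]
force: [1.0, -0.8, -3.0]
opening: 0.0259
gripper_force: 30.0
```

Request:
arm_command(increments="0.85 20 0 0 0; 0.85 32 0 0 0; 0.85 38 0 0 0; 0.85 40 0 0 0; 0.85 40 0 0 0")

```text
t: 14.15
tool_pos: [0.6015, -0.0652, 0.3241]
orientation: [-2.375, -2.056, 0.001]
force: [0.4, 0.2, -3.0]
opening: 0.0261
gripper_force: 30.0
```

Run:
```python
from h import *
rs()
def path(r,ap,L,c=-.004):
    for th in(6,10,15,20,27,35,45,55,65,75,83,90):
        t=np.radians(th);b=r/np.sin(t);h=ap+np.hypot(r,b);dz=b*b/np.hypot(r,b)
        cc=c-.005*(th/90); ax=cc+dz*np.cos(t)
        print(th,"y'",round((.063-(L-ax)*np.sin(t))*-1e3,1),"TCPz",round((h+(L-ax)*np.cos(t)+.006)*1e3,1))
path(.017,.051,.143)
```

```text
rest 49.2 -95.1 324.1 F [ 0.4  0.2 -3. ] T [-0.01 -0.11 -0.03] t 14.15 open 0.0261
6 y' -64.4 TCPz 207.1
10 y' -53.9 TCPz 208.1
15 y' -40.6 TCPz 208.3
20 y' -27.5 TCPz 207.2
27 y' -9.4 TCPz 203.4
35 y' 10.4 TCPz 195.9
45 y' 32.9 TCPz 182.3
55 y' 52.4 TCPz 164.6
65 y' 68.2 TCPz 143.5
75 y' 79.9 TCPz 119.7
83 y' 86.0 TCPz 99.4
90 y' 89.0 TCPz 81.0
```

Request:
arm_command(increments="0.85 0 1 15 0; 0.85 0 1 40 0; 0.85 0 1 68 0; 0.85 0 1 95 0; 0.85 0 1 112 0")

```text
t: 14.65
tool_pos: [0.601, -0.0654, 0.2081]
orientation: [-2.373, -2.054, 0.004]
force: [-0.2, -0.9, -3.5]
opening: 0.0257
gripper_force: 30.0
```

Request:
arm_command(increments="0.85 0 0 6 0; 0.85 0 0 8 0; 0.85 0 0 8 0; 0.85 0 0 8 0")

```text
t: 15.05
tool_pos: [0.6034, -0.065, 0.2057]
orientation: [2.373, 2.056, 0.002]
force: [-0.3, 0.1, -3.0]
opening: 0.026
gripper_force: 30.0
```

Request:
arm_command(increments="0.85 10 0 -1 0; 0.85 20 0 -2 0; 0.85 28 0 -3 0; 0.85 36 0 -4 0; 0.85 44 0 -4 0")

```text
t: 15.55
tool_pos: [0.6091, -0.0203, 0.2085]
orientation: [2.374, 2.057, 0.0]
force: [0.5, -1.4, -4.1]
opening: 0.0261
gripper_force: 30.0
```

Run:
```python
from h import *
rs(); cv2.imwrite("pics/s8.png",robot.read_camera("side"))
```

```text
rest 50.5 -49.6 208.5 F [ 0.5 -1.4 -4.1] T [-0.37 -0.15  0.01] t 15.55 open 0.0261
```

Request:
arm_command(increments="0.85 8 0 0 0; 0.85 15 0 0.5 0; 0.85 23 0 1.5 0; 0.85 32 0 3 0; 0.85 41 0 5 0")

```text
t: 16.1
tool_pos: [0.6148, 0.02, 0.2031]
orientation: [2.375, 2.057, -0.0]
force: [0.6, -2.5, -3.1]
opening: 0.0261
gripper_force: 30.0
```

Request:
arm_command(increments="0.85 10 0 3 0; 0.85 20 0 8 0; 0.85 31 0 14 0; 0.85 42 0 21.5 0; 0.85 52 0 30 0")

```text
t: 16.6
tool_pos: [0.6223, 0.0719, 0.1727]
orientation: [2.374, 2.057, 0.0]
force: [0.3, -3.6, -2.4]
opening: 0.0257
gripper_force: 30.0
```

Run:
```python
from h import *
rs()
w=robot.read_camera("wrist"); cv2.imwrite("pics/w9.png",w)
hsv=cv2.cvtColor(w,cv2.COLOR_BGR2HSV); m=cv2.inRange(hsv,(18,120,90),(32,255,255))
n,l,s,ce=cv2.connectedComponentsWithStats(m)
for i in range(1,n):
  if s[i][4]>300: print(s[i],ce[i])
print("head exp",proj("wrist",(*rest(.05,-.058),.085)))
```

```text
rest 50.8 43.5 172.7 F [ 0.3 -3.6 -2.4] T [-0.74 -0.04  0.05] t 16.6 open 0.0257
[313   0  31  77 744] [329.28897849  33.72446237]
[ 571    0   32  366 4609] [583.06248644 165.86526361]
[ 612    0   28  369 4000] [630.31025 213.664  ]
[ 24 146  41  79 712] [ 46.38904494 187.59129213]
[  0 148  67 116 987] [ 30.17831814 219.48429585]
[ 300  253   95   58 3397] [348.28348543 275.57521342]
[ 189  254   85   72 3433] [226.76784154 294.3737256 ]
[  36  287   67   82 2806] [ 69.0445474  323.28652887]
[115 294  21  32 497] [125.54124748 309.80080483]
[  0 302  53  67 612] [ 12.30228758 341.41503268]
[230 350  19  86 796] [236.92085427 393.3379397 ]
[385 350  20  86 788] [396.96827411 393.29314721]
[  30  415  564   65 9346] [335.08110422 468.25839932]
[ 292  415   55   40 1392] [319.95977011 432.04813218]
[617 415  15  65 399] [623.67919799 443.17293233]
head exp (np.float64(316.588369828542), np.float64(420.92318779323807))
```

Run:
```python
from h import *
w=robot.read_camera("side"); cv2.imwrite("pics/s9.png",w)
for th in(0,40,50,60):
  a=np.radians(th); print(th,np.round(proj("side",(*rest(.05,.0435-.143*np.sin(a)),.167-.143*np.cos(a)))))
hsv=cv2.cvtColor(w,cv2.COLOR_BGR2HSV); m=cv2.inRange(hsv,(20,150,110),(32,255,255)); m[:, :250]=0;m[:,400:]=0;m[:200]=0;m[340:]=0
n,l,s,ce=cv2.connectedComponentsWithStats(m)
for i in range(1,n):
  if s[i][4]>8: print(s[i],ce[i])
t=robot.read_camera("top"); 
hsv=cv2.cvtColor(t,cv2.COLOR_BGR2HSV); m=cv2.inRange(hsv,(20,150,110),(32,255,255)); m[:, :270]=0;m[:,350:]=0;m[:165]=0;m[240:]=0
n,l,s,ce=cv2.connectedComponentsWithStats(m)
for i in range(1,n):
  if s[i][4]>8: 
    p=onz("top",*ce[i],.085)[:2]-C; print("top",s[i],ce[i],p@UX,p@UY)
```

```text
0 [257. 307.]
40 [279. 272.]
50 [283. 262.]
60 [285. 252.]
top [285 180   4   4  14] [286.71428571 181.5       ] 0.08036139262907442 -0.006977162174445373
```

Request:
arm_command(increments="0.85 8 0 7 0; 0.85 16 0 16 0; 0.85 23 0 26 0; 0.85 29 0 37 0; 0.85 34 0 48 0")

```text
t: 17.25
tool_pos: [0.6269, 0.1052, 0.1241]
orientation: [-2.374, -2.057, 0.0]
force: [-0.3, -3.0, -0.8]
opening: 0.0256
gripper_force: 30.0
```

Request:
arm_command(increments="0.85 3 0 9 0; 0.85 6 0 17 0; 0.85 8 0 25 0; 0.85 9.5 0 31 0; 0.85 10.5 0 36 0")

```text
t: 17.75
tool_pos: [0.6285, 0.1149, 0.0888]
orientation: [2.375, 2.057, -0.0]
force: [-1.0, -3.9, 0.1]
opening: 0.0261
gripper_force: 30.0
```

Run:
```python
from h import *
rs()
```

```text
rest 50.9 86.9 88.8 F [-1.  -3.9  0.1] T [-0.73  0.03  0.02] t 17.75 open 0.0261
```

Request:
arm_command(increments="0.85 0.5 0 1 0; 0.85 1 0 2 0; 0.85 1 0 3 0; 0.85 1 0 3 0", grip_force=20)

```text
t: 18.15
tool_pos: [0.6288, 0.1161, 0.0865]
orientation: [2.374, 2.057, 0.001]
force: [-0.1, -2.6, 0.1]
opening: 0.0263
gripper_force: 20.0
```

Request:
arm_command(increments="0.85 0.5 0 1 0; 0.85 0.5 0 2 0; 0.85 0.5 0 2 0", grip_force=12)

```text
t: 18.45
tool_pos: [0.6295, 0.1164, 0.0852]
orientation: [2.374, 2.056, 0.002]
force: [1.1, -4.4, 3.6]
opening: 0.0264
gripper_force: 12.0
```

Run:
```python
from h import *
rs()
```

```text
rest 51.8 88.6 85.2 F [ 1.1 -4.4  3.6] T [-0.56 -0.18 -0.11] t 18.45 open 0.0264
```

Contact is beginning, the same as with the steel mallet. I'll lower it a little further, then ease off and release.

Request:
arm_command(increments="0.85 0 0 1 0; 0.85 0 -0.5 2 0; 0.85 0 -0.5 3 0", grip_force=6)

```text
t: 18.75
tool_pos: [0.63, 0.1167, 0.0829]
orientation: [2.373, 2.055, 0.005]
force: [3.7, -1.6, 5.8]
opening: 0.0271
gripper_force: 6.0
```

Request:
arm_command(increments="0.66 0 0 0 0; 0.62 0 0 0 0; 0.58 0 0 0 0; 0.5 0 0 0 0; 0.45 0 0 0 0", grip_force=3)

```text
t: 19.25
tool_pos: [0.6278, 0.1166, 0.0808]
orientation: [-2.374, -2.057, 0.001]
force: [-0.4, -0.2, -0.1]
opening: 0.0493
gripper_force: 0.0
```

Request:
arm_command(increments="0.45 0 0 -30 0; 0.45 0 0 -70 0; 0.45 0 0 -115 0; 0.45 0 0 -160 0; 0.45 0 0 -200 0")

```text
t: 19.75
tool_pos: [0.6282, 0.1166, 0.2838]
orientation: [2.374, 2.057, 0.002]
force: [0.6, 0.3, 0.1]
opening: 0.0516
gripper_force: 0.0
```

Request:
arm_command(increments="0.45 0 -40 0 0; 0.45 0 -80 0 0; 0.45 -40 -120 0 0; 0.45 -85 -160 0 0; 0.45 -130 -190 0 0")

```text
t: 20.25
tool_pos: [0.4341, 0.0297, 0.281]
orientation: [-2.372, -2.059, -0.0]
force: [-0.0, -0.3, 1.3]
opening: 0.0515
gripper_force: 0.0
```

Request:
arm_command(increments="0.45 -45 0 0 0; 0.45 -90 0 0 0; 0.45 -135 0 0 0; 0.45 -180 0 0 0; 0.45 -220 0 0 0")

```text
t: 20.75
tool_pos: [0.4039, -0.1898, 0.2815]
orientation: [2.374, 2.056, 0.0]
force: [0.6, -0.5, 0.8]
opening: 0.0513
gripper_force: 0.0
```

Run:
```python
from h import *
rs()
t=robot.read_camera("top"); cv2.imwrite("pics/t10.png",t); t0=cv2.imread("pics/top0.png")
hsv=cv2.cvtColor(t,cv2.COLOR_BGR2HSV); h0=cv2.cvtColor(t0,cv2.COLOR_BGR2HSV)
def comp(h,lo,hi,box,z,nm,mn=40):
  m=cv2.inRange(h,lo,hi); k=np.zeros_like(m); x0,y0,x1,y1=box; k[y0:y1,x0:x1]=m[y0:y1,x0:x1]
  n,l,s,ce=cv2.connectedComponentsWithStats(k)
  for i in range(1,n):
    if s[i][4]>mn:
      p=onz("top",*ce[i],z)[:2]-C; print(nm,s[i],ce[i].round(1),"rest",(p@UX*1e3).round(1),(p@UY*1e3).round(1))
comp(hsv,(18,130,80),(34,255,255),(270,165,350,260),.085,"brass head",20)
comp(hsv,(0,0,60),(180,45,255),(225,200,290,290),.085,"steel head")
comp(hsv,(0,60,10),(15,255,75),(230,165,330,230),.085,"brass handle")
for h in(h0,hsv):
  comp(h,(45,150,60),(75,255,255),(370,185,420,240),.095,"tub"); comp(h,(125,60,40),(160,255,255),(380,250,415,285),.1,"bottle"); comp(h,(90,30,20),(125,255,90),(245,110,325,160),.008,"phone")
d=cv2.absdiff(t,t0).max(2)
print("gouge diff",(d[180:310,115:195]>60).sum())
np.save("d.npy",d)
```

```text
rest -129.3 -245.9 281.5 F [ 0.6 -0.5  0.8] T [ 0.01 -0.08  0.03] t 20.75 open 0.0513
brass head [ 270  165   80   95 3704] [326.3 205.5] rest 38.7 -97.6
steel head [238 229  27  19 413] [250.7 237.4] rest -48.1 55.3
brass handle [239 192  57  11 190] [266.1 197.4] rest 41.2 33.0
tub [382 201  35  33 610] [401.6 220.6] rest 24.0 -259.4
bottle [384 256  27  25 429] [397.  268.2] rest -76.8 -259.9
tub [382 205  35  29 631] [401.2 220.4] rest 24.3 -258.4
gouge diff 0
```

Run:
```python
from h import *
np.set_printoptions(precision=1,suppress=True)
t=cv2.imread("pics/t10.png"); t7=cv2.imread("pics/t7.png"); t0=cv2.imread("pics/top0.png")
d=(cv2.absdiff(t,t7).max(2)>30).astype(np.uint8); print("phone diff",(cv2.absdiff(t,t0).max(2)[115:158,248:322]>50).sum())
k=np.zeros_like(d);k[160:232,225:335]=d[160:232,225:335]; k=cv2.morphologyEx(k,cv2.MORPH_OPEN,np.ones((3,3)))
n,l,s,ce=cv2.connectedComponentsWithStats(k)
for i in range(1,n):
  if s[i][4]<60: continue
  ys,xs=np.nonzero(l==i); P=np.array([onz("top",a,b,.075)[:2]-C for a,b in zip(xs,ys)])*1e3
  q=np.c_[P@UX,P@UY]; print(s[i],"y range",q[:,1].min(),q[:,1].max())
  for y in range(-75,105,15):
    w=q[abs(q[:,1]-y)<4]; 
    if len(w): print(y,"x",w[:,0].min(),w[:,0].max(),"mid",(w[:,0].min()+w[:,0].max())/2)
```

```text
phone diff 0
[238 185  25  23 387] y range 43.60911119188437 97.80079928468675
45 x 39.42203193318497 61.34259219371387 mid 50.38231206344942
60 x 22.28136777415861 61.77733064036038 mid 42.0293492072595
75 x 16.207339502911374 62.460518081279986 mid 39.333928792095676
90 x 21.69718441244864 63.392365289097874 mid 42.54477485077326
[264 189  54  27 964] y range -76.05489525849768 37.4079142581197
-75 x 15.913052027892995 66.52598874097828 mid 41.21952038443564
-60 x 33.81470780824975 66.71493139164374 mid 50.26481959994675
-45 x 16.982991791411308 65.72743539141227 mid 41.35521359141179
-30 x 18.141576221475297 59.175255124943654 mid 38.658415673209475
-15 x 22.120093784748 62.02046650897716 mid 42.07028014686258
0 x 21.123423749390774 62.45470859957785 mid 41.78906617448431
15 x 23.19798932096748 60.96963134618313 mid 42.0838103335753
30 x 21.452339059925357 61.651393335787745 mid 41.551866197856555
```

```bash
python3 -c "
from plant import robot
print(robot.close_job())"
```

```text
the job is handed in; nothing more can be done
None
```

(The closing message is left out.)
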